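Flip the kickstand down and hold the hub frame upright

ROBOT

A 6-joint arm with a two-finger parallel gripper is mounted at the origin on a cart in front of the work surface, level with it; the furniture and walls round the work are solid. World frame = base frame: x ahead of the robot, y to its left, z up, the work surface at z = 0. Lengths are in m, angles in degrees, forces in N, time in s.
With the tool pointing down it reaches from about 0.4 to 0.825 m from the base axis. Payload 7 kg.
Tool frame: the origin (TCP) lies at the very end of the fingers, on their centre line; the grasp point (between the pads) lies tcp_to_grasp behind it (tcp_to_grasp is the distance from the TCP to the grasp point, in m); x points along the fingers, y is the direction in which the jaws open and shut, and the axes are right-handed (so a half turn about x gives the same grasp; the last joint's range is limited). The gripper opens to 88 mm and grips with 3 to 60 N. Pads are 19 mm wide; open, the fingers measure 130 mm over their backs; the gripper's body (78 mm by 193 mm) begins 47 mm behind the grasp point.
Start: joints at [80.85, 20.546, 0.682, 0, -70.136, -16.507], TCP at [0.292, 0.608, 0.227] pointing down, gripper open.
Joint ranges: [-176.03, 176.03], [-82.01, 121.73], [-58.28, 71.71], [-173.87, 95.51], [-174.79, -0.11], [-173.66, 173.66]. Speed limits (degrees/s): [136.94, 136.94, 172.46, 180, 180, 180].

INTERFACE

Orientations are given as [roll, pitch, yaw] about the fixed x, y, z axes, in that order (R = Rz(yaw) Ry(pitch) Rx(roll)).
In Python, from plant import * gives the robot as it stands. The module is installed in compiled form; this text tells all that it offers.
- The arm moves only by the shell command python3 -m pendant 'ROWS'. ROWS is JSON, a list of rows, each an object with "claw": the finger opening in mm, from 0 to 87.6; "linear": the shift along the tool's x, y, z in mm, a list of three; "twist": the turn about the tool's x in rad. In form: [{"claw": claw, "linear": [tx, ty, tz], "twist": twist}, ...]. A call has exactly 10 rows; each row shifts and turns the commanded pose from where the row before left it, along the tool's axes as they then stand; what a row does not reach is not made up. A row lasts 1/12 s, in which the tool goes at most 41.7 mm and 7.16 degrees, less where a joint would pass 70% of its speed; a pose out of reach is approached as far as the arm can. A call with a gripper value outside its range is refused whole. The fingers move at their own pace and stop on an object; the grip force is fixed at half the most. Time passes only in rows, so rows that do not move let the fingers close, or fill a call up. It gives the time, the measured TCP pose, the force and the opening at its end, in the units of the state.
- get_obs(): the state, without advancing time (a new reading comes with each control period).
- snapshot(name): name is "scene" or "top" or "wrist"; returns (picture, depth): 384x512x3 uint8, red, green, blue; 384x512 float32, m along the optical axis (not along the pixel's ray), 0 where there is no reading.
- camera_params(name): a dict with "fx", "fy", "cx", "cy" (pixels), "rvec" (rotation vector, rad) and "tvec" (3), from world to camera coordinates, as OpenCV has them. Camera axes: x right, y down, z forward; pixel columns grow to the right and rows downward; lengths in m; the calibration is good to about 2 mm. A picture is of the moment at which its call begins: read the wrist's pose just before it. camera_params takes no time and is no camera call; for the wrist camera it gives the pose at the moment of the call.
- close_job(): hands the job in, once; it reports no verdict.
Trained networks look in the newest picture that a camera, given by its name, has taken for a name from the list of things; names that differ only in an ending like _2 or _b are one class to them, and where a whole thing is asked for, a point or a joint stands for the part that bears it (a point fixed in the world has none). Each returns a list of dicts, best first, with "confidence" (0 to 1); they miss things now and then, are a little off and sometimes report something else, mostly with a low value. They report only what shows in the picture. A call takes as long as a camera call.
- boxes_of(camera, target): "xy" ([column, row] in pixels, amid what is visible of it).
The state is a dict: "clock": time; "joint_pos": joint angles; "qvel": joint speeds; "tau": joint torques, N m; "tool_pos": TCP position; "orientation": TCP orientation; "force": force on the tool from outside, world axes, zero at the start; "moment": the same for the moment, N m; "opening": finger opening in m.
Only numpy, scipy, OpenCV 4.12 (cv2) and the standard library are available. Lean on these libraries where they do the work, as an engineer would, in place of code of your own. Each camera call takes 0.05 s, during which the arm holds its last target. There are 200 camera calls.

TASK

The small tilting hub frame is leaning back on its two rests with its kickstand folded up. First flip the kickstand over centre until it drops fully down, while the frame is still leaning on its rests; only then grip the frame by its rubber-sleeved top bar, raise it until it stands upright, and finish while still gripping it there, steady and upright, so that a hub part could be fitted: do not let go. Leave the things lying round it where they are.

Things in the scene. Friction and masses are not known exactly. Their poses are not given: they have to be found in the camera images.
- stand_base: grey base plate fixed to the table, 200 (its x) x 160 x 13 mm, with a small side plate at the right for the kickstand's foot. Origin: on the table under the middle of the frame's foot axle; z up, x points roughly away from the robot, y along the axle to its left. On the -x side are two posts 107 mm high, 17 mm thick, at x -45, y +-55 mm: the frame's rests.
- frame (a joint): tilt of the frame about its foot axle, rad: 0 = upright, -0.40 = leaning towards the base's -x on the rests (start and stop); positive = tipping to +x. Moves freely, weighs 0.45 to 0.7 kg; about 1 to 1.5 N at the top bar lifts it off the rests. It balances near upright and tips either way if let go: back to the rests, or to about +0.1, where the lowered kickstand meets its plate.
- frame_axle (a point): middle of the frame's foot axle, 30 mm above the table; the axle lies along the base's y.
- top_bar (a point): middle of the frame's top bar, 190 mm from the foot axle, parallel to it: round, with a black rubber sleeve 20 mm in diameter, 70 mm long, centred here; 205 mm above the table at the start, 220 mm when upright. The frame's two uprights, 13 mm thick, are 55 mm either side. An aluminium hub flange, 68 mm in diameter, sits on the frame's -x face 80 mm below the bar.
- kickstand (a joint): angle of the kickstand on the frame, rad: 0 = folded up (start, a stop), 2.69 = fully down (other stop); grows as the leg swings up over its pivot to the base's +x and down there. No spring, 0.15 kg: past the balance point, leg plumb above its pivot (0.66 while the frame leans), it drops to 2.69 by itself, before it back to 0. 0.5 N at the toe moves it; a hard push lifts the frame.
- kickstand_pivot (a point): pivot of the kickstand leg, on the outside of the frame's right-hand (-y) upright, 75 mm from the foot axle, 81 mm to the -y side of the frame's middle; it turns about an axis parallel to the base's y.
- toe (a point): middle of the bare toe of the kickstand: a round bar 16 mm in diameter along the base's y at the end of the leg, reaching from 17 mm inside this point to 17 mm outside (-y), free all round. 99 mm from the pivot. At the start about 177 mm above the table and 61 mm to the -x side of the pivot.
- petri_1: bystander: covered petri dish, 61 mm wide, 16 mm high, left of the stand. Origin under its centre.
- beaker_small: bystander: small plastic beaker, 54 mm wide, 52 mm high, left of the stand. Origin under its centre.
- marker_2: bystander: marker pen, 132 mm long, 19 mm thick, lying right of the stand. Origin under its centre.
- lab_tape: bystander: roll of tape, 100 mm wide, 25 mm high, lying at the near right. Origin under its centre.
- timer: bystander: small timer, 52x66x17 mm, lying at the right. Origin under its centre.

How it is judged (in metres and radians):
On the way:
1. the kickstand is fully down while the frame still leans on its rests (value of joint kickstand above 2.5 rad and value of joint frame below -0.25 rad), for 0.2 s.
At the end, for the whole second after the job is handed in: The kickstand is fully down (over 2.5 rad), the frame is upright within 0.07 rad (4 degrees) and steady, and the fingers still grip its top bar (over 4 N of contact, the grasp within 60 mm of the bar's middle) with nothing of the robot on the kickstand (value of joint kickstand above 2.5 rad and value of joint frame between -0.07 and 0.07 rad and velocity of joint frame between -0.1 and 0.1 rad/s and contact force between the fingers and frame above 4 N and distance between the grasp point and top_bar below 0.06 m and contact force between kickstand and the arm below 0.5 N and contact force between kickstand and the fingers below 0.5 N); the arm keeps its last pose, push and grip.
It fails at once if the frame is raised off its rests before the kickstand is down (value of joint frame above -0.2 rad and value of joint kickstand below 2 rad).
It fails at once if the frame is tipped over backwards past upright (value of joint frame above 0.2 rad).
It fails at once if a bystander is disturbed (moved over 30 mm) (distance of any of petri_1, beaker_small, marker_2, lab_tape, timer from where it was at the start of the episode above 0.03 m).
It also fails if it takes over 48 s, if anything falls off the work surface, if the arm or the gripper's body presses on something with over 40 N, if the wrist force passes 120 N, or if a joint passes its speed limit or range.

## Working session

There is one attempt and no reset: what is moved stays moved. The work goes in short steps, Python scripts to look and compute and a shell command to move; the robot and the scene stay as the last step left them, time stands still between calls to the robot, and variables do not carry over. Pictures are saved under pics/ and viewed, about 8 in all and at most 12, crops included, and the job is handed in when it is done.

```bash
mkdir -p pics
cat > h.py <<'E'
from plant import *
import numpy as np, cv2
from scipy.spatial.transform import Rotation as R
def w(cam,px,dep,p=None):
    p=p or camera_params(cam); u,v=px
    c=np.array([(u-p['cx'])/p['fx']*dep,(v-p['cy'])/p['fy']*dep,dep])
    return R.from_rotvec(np.ravel(p['rvec'])).inv().apply(c-np.ravel(p['tvec']))
def proj(cam,P):
    p=camera_params(cam);K=np.array([[p['fx'],0,p['cx']],[0,p['fy'],p['cy']],[0,0,1.]])
    return cv2.projectPoints(np.float64(P).reshape(-1,1,3),np.float64(p['rvec']),np.float64(p['tvec']),K,None)[0][:,0]
E
python3 - <<'E'
from h import *
o=get_obs();print({k:np.round(v,3) for k,v in o.items()})
ims=[]
for c in ['scene','top']:
    im,d=snapshot(c);ims.append(im);np.save(f'pics/{c}_d.npy',d)
    for t in ['stand_base','top_bar','toe','kickstand_pivot','frame_axle','kickstand','petri_1','beaker_small','marker_2','lab_tape','timer']:
        for b in boxes_of(c,t)[:2]:
            u,v=b['xy'];dd=d[int(v),int(u)];print(c,t,np.round(b['xy']),round(b['confidence'],2),np.round(w(c,b['xy'],dd),3))
    cv2.imwrite(f'pics/{c}.png',cv2.resize(im[:,:,::-1],(768,576)))
print(get_obs()['clock'])
E
```

```text
{'clock': np.float64(0.0), 'joint_pos': array([ 8.0851e+01,  2.0591e+01,  6.3300e-01, -2.2000e-02, -7.0135e+01,
       -1.6506e+01]), 'qvel': array([ 0.039, -0.01 , -0.014,  0.036,  0.069, -0.091]), 'tau': array([-0.0000e+00, -5.8273e+01,  2.9305e+01,  6.9970e+00,  7.0000e-03,
       -0.0000e+00]), 'tool_pos': array([0.292, 0.608, 0.226]), 'orientation': array([  94.152,   89.905, -111.511]), 'force': array([ 1.025, -0.022,  0.073]), 'moment': array([ 0.075,  0.039, -0.053]), 'opening': np.float64(0.088)}
scene stand_base [189. 190.] 0.87 [ 0.448 -0.052  0.184]
scene top_bar [173. 174.] 0.95 [0.507 0.054 0.136]
scene toe [186. 186.] 0.77 [ 0.456 -0.037  0.184]
scene kickstand_pivot [294. 272.] 0.54 [ 0.465 -0.363  0.002]
scene frame_axle [173. 177.] 0.91 [0.502 0.05  0.13 ]
scene kickstand [190. 189.] 0.67 [ 0.45  -0.054  0.185]
scene petri_1 [140. 184.] 0.69 [0.503 0.205 0.014]
scene marker_2 [206. 224.] 0.81 [ 0.477 -0.067  0.013]
scene lab_tape [300. 272.] 0.91 [ 0.473 -0.378  0.004]
scene lab_tape [171. 175.] 0.57 [0.501 0.057 0.136]
scene timer [344. 308.] 0.63 [ 0.425 -0.521  0.016]
top stand_base [196. 183.] 0.78 [0.591 0.052 0.015]
top top_bar [186. 202.] 0.85 [0.508 0.057 0.139]
top toe [205. 216.] 0.44 [0.475 0.018 0.014]
top kickstand_pivot [210. 214.] 0.63 [0.484 0.002 0.016]
top frame_axle [187. 202.] 0.95 [0.509 0.055 0.139]
top kickstand [212. 220.] 0.52 [ 0.452 -0.028  0.183]
top petri_1 [149. 207.] 0.53 [0.508 0.21  0.016]
top beaker_small [155. 174.] 0.64 [0.624 0.199 0.003]
top marker_2 [232. 214.] 0.72 [ 0.485 -0.07   0.003]
top lab_tape [334. 220.] 0.81 [ 0.463 -0.416  0.027]
top timer [367. 231.] 0.74 [ 0.427 -0.525  0.017]
1.2
```

Run:
```python
from h import *
a=cv2.imread('pics/scene.png')[200:400,150:420];b=cv2.imread('pics/top.png')[200:380,180:420]
cv2.imwrite('pics/c1.png',np.hstack([cv2.resize(a,(400,300),interpolation=2),cv2.resize(b,(400,300),interpolation=2)]))
# point cloud of both, high points
for c in ['scene','top']:
    d=np.load(f'pics/{c}_d.npy');p=camera_params(c)
    v,u=np.mgrid[:384,:512];pts=w(c,(0,0),1,p)*0
    C=np.stack([(u-p['cx'])/p['fx']*d,(v-p['cy'])/p['fy']*d,d],-1).reshape(-1,3)
    P=R.from_rotvec(np.ravel(p['rvec'])).inv().apply(C-np.ravel(p['tvec']))
    m=(d.ravel()>0)&(P[:,2]>.17)&(P[:,2]<.23)&(abs(P[:,1])<.25)&(P[:,0]>.35)&(P[:,0]<.7)
    print(c,p['fx'],m.sum(),R.from_rotvec(np.ravel(p['rvec'])).inv().apply(-np.ravel(p['tvec'])).round(2));Q=P[m];print(np.round(Q[::max(1,len(Q)//45)],3).tolist())
```

```text
scene 422.5264282527158 1007 [-0.1  -0.56  1.01]
[[0.673, 0.249, 0.227], [0.667, 0.237, 0.224], [0.673, 0.215, 0.224], [0.675, 0.208, 0.222], [0.669, 0.208, 0.222], [0.662, 0.218, 0.219], [0.659, 0.241, 0.209], [0.684, 0.175, 0.217], [0.666, 0.187, 0.22], [0.659, 0.206, 0.214], [0.649, 0.226, 0.21], [0.688, 0.173, 0.203], [0.663, 0.174, 0.216], [0.651, 0.196, 0.212], [0.644, 0.228, 0.201], [0.684, 0.175, 0.194], [0.656, 0.186, 0.205], [0.644, 0.221, 0.196], [0.692, 0.176, 0.18], [0.651, 0.184, 0.201], [0.642, 0.221, 0.19], [0.691, 0.173, 0.174], [0.643, 0.173, 0.203], [0.636, 0.213, 0.189], [0.679, 0.162, 0.179], [0.656, 0.175, 0.186], [0.638, 0.187, 0.19], [0.635, 0.189, 0.188], [0.641, 0.175, 0.185], [0.63, 0.174, 0.185], [0.493, 0.116, 0.209], [0.488, 0.1, 0.213], [0.485, 0.099, 0.208], [0.493, 0.07, 0.212], [0.483, 0.069, 0.213], [0.48, 0.071, 0.207], [0.49, 0.041, 0.209], [0.485, 0.034, 0.209], [0.487, 0.027, 0.203], [0.483, 0.022, 0.197], [0.487, 0.013, 0.187], [0.463, -0.007, 0.18], [0.453, -0.01, 0.176], [0.452, -0.039, 0.185], [0.45, -0.053, 0.186], [0.456, -0.06, 0.176]]
to
[... 392 characters left out ...]
52, 0.198, 0.212], [0.649, 0.218, 0.212], [0.649, 0.24, 0.203], [0.651, 0.178, 0.194], [0.645, 0.192, 0.204], [0.643, 0.21, 0.201], [0.641, 0.23, 0.196], [0.639, 0.246, 0.192], [0.639, 0.18, 0.194], [0.637, 0.196, 0.19], [0.634, 0.212, 0.188], [0.632, 0.222, 0.185], [0.629, 0.23, 0.186], [0.517, 0.125, 0.173], [0.5, 0.123, 0.209], [0.497, 0.091, 0.212], [0.494, 0.078, 0.217], [0.491, 0.088, 0.213], [0.488, 0.113, 0.212], [0.488, 0.05, 0.215], [0.486, 0.073, 0.212], [0.489, 0.016, 0.184], [0.483, 0.053, 0.213], [0.48, 0.073, 0.211], [0.477, 0.077, 0.209], [0.475, 0.063, 0.207], [0.46, 0.004, 0.183], [0.457, -0.028, 0.183], [0.454, -0.037, 0.185], [0.451, -0.046, 0.186], [0.445, -0.04, 0.183]]
```

View pics/c1.png

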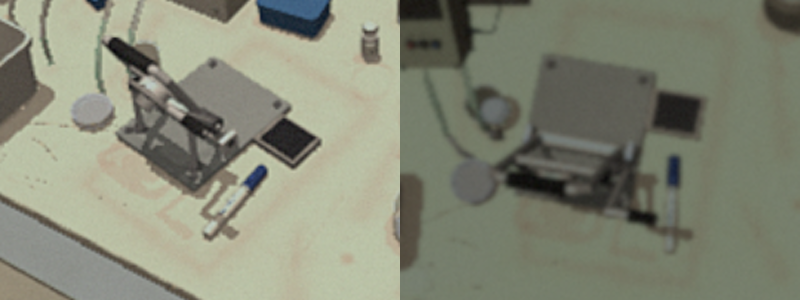

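View pics/scene.png

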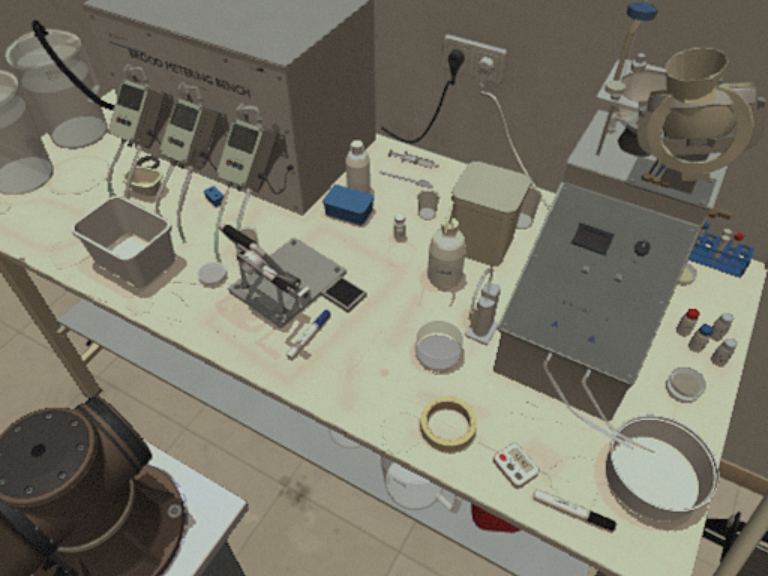

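The scene view shows the stand near (285,275), with its sleeved bar at upper left and the kickstand toe at lower right (top view, around (212,220)). The marker lies just to the right of it. Next I'll bring the wrist camera over it.

Run:
```python
from h import *
o=get_obs();M=R.from_euler('xyz',o['orientation'],degrees=True).as_matrix();print(M.round(3), tcp_to_grasp)
p=camera_params('wrist');Rc=R.from_rotvec(np.ravel(p['rvec'])).as_matrix();c=-Rc.T@np.ravel(p['tvec'])
print('cam in tool',(M.T@(c-o['tool_pos'])).round(3),'cam axes in tool',(M.T@Rc.T).round(2),p['fx'])
# base yaw from plate
for cam in ['scene','top']:
    d=np.load(f'pics/{cam}_d.npy');q=camera_params(cam);v,u=np.mgrid[:384,:512]
    C=np.stack([(u-q['cx'])/q['fx']*d,(v-q['cy'])/q['fy']*d,d],-1).reshape(-1,3)
    P=R.from_rotvec(np.ravel(q['rvec'])).inv().apply(C-np.ravel(q['tvec']))
    m=(d.ravel()>0)&(P[:,2]>.009)&(P[:,2]<.02)&(P[:,1]<.17)&(P[:,1]>-.06)&(P[:,0]>.53)&(P[:,0]<.75)
    r=cv2.minAreaRect(np.float32(P[m][:,:2]));print(cam,r, cv2.boxPoints(r).round(3).tolist())
```

```text
[[ 0.    -0.433 -0.901]
 [-0.    -0.901  0.433]
 [-1.     0.    -0.   ]] 0.0188
cam in tool [-0.157  0.    -0.071] cam axes in tool [[-0.   -0.26  0.97]
 [ 1.   -0.   -0.  ]
 [ 0.    0.97  0.26]] 319.45284872635034
scene ((0.5990077257156372, 0.035590291023254395), (0.20405730605125427, 0.16307957470417023), 82.26042938232422) [[0.5040000081062317, -0.054999999701976776], [0.6660000085830688, -0.07599999755620956], [0.6940000057220459, 0.12600000202655792], [0.5320000052452087, 0.14800000190734863]]
top ((0.6101516485214233, 0.05493992194533348), (0.22853679955005646, 0.15863242745399475), 89.82334899902344) [[0.5299999713897705, -0.05900000035762787], [0.6890000104904175, -0.05999999865889549], [0.6899999976158142, 0.16899999976158142], [0.531000018119812, 0.16899999976158142]]
```

```bash
python3 -m pendant '[{"claw":87,"linear":[-33,0,0],"twist":0},{"claw":87,"linear":[-33,0,0],"twist":0},{"claw":87,"linear":[-33,0,0],"twist":0},{"claw":87,"linear":[0,24.5,-23.4],"twist":0},{"claw":87,"linear":[0,24.5,-23.4],"twist":0},{"claw":87,"linear":[0,24.5,-23.4],"twist":0},{"claw":87,"linear":[0,24.5,-23.4],"twist":0},{"claw":87,"linear":[0,24.5,-23.4],"twist":0},{"claw":87,"linear":[0,24.5,-23.4],"twist":0},{"claw":87,"linear":[0,24.5,-23.4],"twist":0}]'
python3 -m pendant '[{"claw":0,"linear":[0,24.5,-23.4],"twist":0},{"claw":0,"linear":[0,24.5,-23.4],"twist":0},{"claw":0,"linear":[0,24.5,-23.4],"twist":0},{"claw":0,"linear":[0,24.5,-23.4],"twist":0},{"claw":0,"linear":[0,24.5,-23.4],"twist":0},{"claw":0,"linear":[0,24.5,-23.4],"twist":0},{"claw":0,"linear":[0,24.5,-23.4],"twist":0},{"claw":0,"linear":[0,24.5,-23.4],"twist":0},{"claw":0,"linear":[0,24.5,-23.4],"twist":0},{"claw":0,"linear":[0,24.5,-23.4],"twist":0}]'
python3 -m pendant '[{"claw":0,"linear":[0,0,0],"twist":0.124},{"claw":0,"linear":[0,0,0],"twist":0.124},{"claw":0,"linear":[0,0,0],"twist":0.124},{"claw":0,"linear":[0,0,0],"twist":0.124},{"claw":0,"linear":[0,0,0],"twist":0.124},{"claw":0,"linear":[0,0,0],"twist":0.124},{"claw":0,"linear":[0,0,0],"twist":0.124},{"claw":0,"linear":[0,0,0],"twist":0.124},{"claw":0,"linear":[0,0,0],"twist":0.124},{"claw":0,"linear":[0,0,0],"twist":0.124}]'
python3 - <<'E'
from h import *
o=get_obs();print(o['tool_pos'],o['orientation'])
print(R.from_euler('xyz',o['orientation'],degrees=True).as_matrix().round(3))
im,d=snapshot('wrist');np.save('pics/w_d.npy',d);p=camera_params('wrist');np.save('pics/w_p.npy',p,allow_pickle=True)
for t in ['top_bar','toe','kickstand_pivot','frame_axle','stand_base']:
    for b in boxes_of('wrist',t)[:2]:
        u,v=b['xy'];print(t,np.round(b['xy']),round(b['confidence'],2),np.round(w('wrist',b['xy'],d[int(v),int(u)]),3))
cv2.imwrite('pics/w1.png',im[:,:,::-1])
E
```

```text
clock: 2.03
tool_pos: [0.3658, 0.3813, 0.3258]
orientation: [-89.6, 90.0, 64.8]
force: [0.9, -0.3, 0.3]
opening: 0.0868
clock: 2.87
tool_pos: [0.4706, 0.0591, 0.326]
orientation: [-125.1, 89.9, 29.3]
force: [0.4, 1.3, -0.1]
opening: 0.0256
clock: 3.7
tool_pos: [0.4705, 0.0607, 0.3257]
orientation: [-54.7, 90.0, 28.3]
force: [-0.2, -0.3, 0.0]
opening: 0.0004
[0.47046101 0.0606943  0.32572967] [-54.67804927  89.97787408  28.26690504]
[[ 0.    -0.992  0.123]
 [ 0.     0.123  0.992]
 [-1.    -0.     0.   ]]
top_bar [231. 162.] 0.87 [0.517 0.061 0.013]
top_bar [261. 106.] 0.55 [ 0.464 -0.015 -0.   ]
toe [263. 103.] 0.73 [ 0.462 -0.015  0.18 ]
kickstand_pivot [262. 106.] 0.89 [ 0.463 -0.012  0.18 ]
frame_axle [233. 160.] 0.66 [0.503 0.044 0.111]
stand_base [186. 151.] 0.73 [0.58  0.036 0.012]
```

View pics/w1.png

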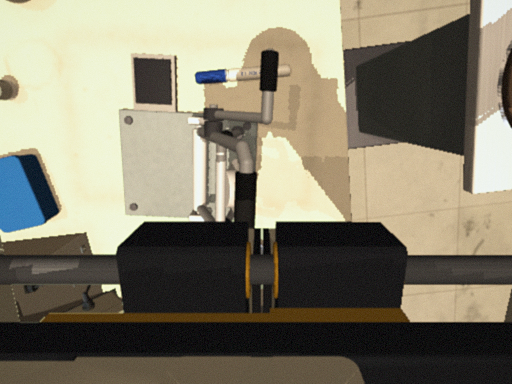

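The wrist view shows the black kickstand toe at (269,70), its leg running to the pivot at about (205,120), and the sleeve starting at (246,172), partly hidden by the gripper. I'll deproject these.

Run:
```python
from h import *
d=np.load('pics/w_d.npy');p=np.load('pics/w_p.npy',allow_pickle=True).item()
for n,px in dict(toe_end=(270,54),toe=(269,70),toe_in=(268,88),grey=(267,105),corner=(266,119),leg=(235,116),hubnear=(206,113),bare=(247,160),s0=(246,175),s1=(246,190),s2=(245,205),s3=(244,219)).items():
    print(n,w('wrist',px,d[px[1],px[0]],p).round(4))
# plate outline yaw
v,u=np.mgrid[:384,:512];C=np.stack([(u-p['cx'])/p['fx']*d,(v-p['cy'])/p['fy']*d,d],-1).reshape(-1,3)
P=R.from_rotvec(np.ravel(p['rvec'])).inv().apply(C-np.ravel(p['tvec']))
m=(d.ravel()>0)&(P[:,2]>.009)&(P[:,2]<.018)&(u.ravel()<205)&(u.ravel()>115)&(v.ravel()<222)&(v.ravel()>108)
r=cv2.minAreaRect(np.float32(P[m][:,:2]));print(cv2.boxPoints(r).round(3).tolist(),r[2])
m=(P[:,2]>.16)&(P[:,2]<.23)&(v.ravel()<222)
Q=P[m];t=Q[Q[:,1]<-.012];b=Q[(Q[:,1]>.02)]
for S in(t,b):
    print(len(S),S.min(0).round(4),S.max(0).round(4),S.mean(0).round(4),np.polyfit(S[:,1],S[:,0],1).round(3))
```

```text
toe_end [ 0.4487 -0.0541  0.1843]
toe [ 0.4512 -0.0415  0.183 ]
toe_in [ 0.454  -0.0267  0.1846]
grey [ 0.4567 -0.0124  0.1827]
corner [ 4.592e-01 -3.000e-04  1.809e-01]
leg [ 0.4903 -0.0064  0.1422]
hubnear [ 0.5251 -0.0138  0.1093]
bare [0.4802 0.0309 0.2086]
s0 [0.4827 0.0431 0.2122]
s1 [0.4846 0.0563 0.2124]
s2 [0.4873 0.0691 0.2146]
s3 [0.4902 0.082  0.2137]
[[0.5450000166893005, -0.01899999938905239], [0.6639999747276306, -0.041999999433755875], [0.6949999928474426, 0.11900000274181366], [0.5759999752044678, 0.1420000046491623]] 79.12733459472656
898 [ 0.4413 -0.06    0.1749] [ 0.4622 -0.012   0.1861] [ 0.4523 -0.037   0.1821] [0.167 0.458]
1499 [0.4742 0.02   0.1606] [0.5034 0.087  0.2162] [0.4856 0.0533 0.2095] [0.104 0.48 ]
```

```bash
python3 -m pendant '[{"claw":0,"linear":[0,0,0],"twist":0.06},{"claw":0,"linear":[0,11,-26],"twist":0},{"claw":0,"linear":[0,11,-26],"twist":0},{"claw":0,"linear":[0,11,-26],"twist":0},{"claw":0,"linear":[0,11,-26.5],"twist":0},{"claw":0,"linear":[25,0,0],"twist":0},{"claw":0,"linear":[25,0,0],"twist":0},{"claw":0,"linear":[25,0,0],"twist":0},{"claw":0,"linear":[25,0,0],"twist":0},{"claw":0,"linear":[0,0,0],"twist":0}]'
python3 - <<'E'
from h import *
o=get_obs();print(o['tool_pos'],o['orientation'])
print(R.from_euler('xyz',o['orientation'],degrees=True).as_matrix().round(3))
im,d=snapshot('wrist');cv2.imwrite('pics/w2.png',im[:,:,::-1])
np.save('pics/w_d.npy',d);np.save('pics/w_p.npy',camera_params('wrist'),allow_pickle=True)
E
```

```text
clock: 4.83
tool_pos: [0.406, -0.035, 0.2215]
orientation: [108.8, 89.6, -171.3]
force: [-1.7, 1.6, -0.5]
opening: 0.0003
[ 0.40596355 -0.03497043  0.22154164] [ 108.79895371   89.61082269 -171.27314685]
[[-0.007 -0.985  0.175]
 [-0.001  0.175  0.985]
 [-1.     0.006 -0.002]]
```

View pics/w2.png

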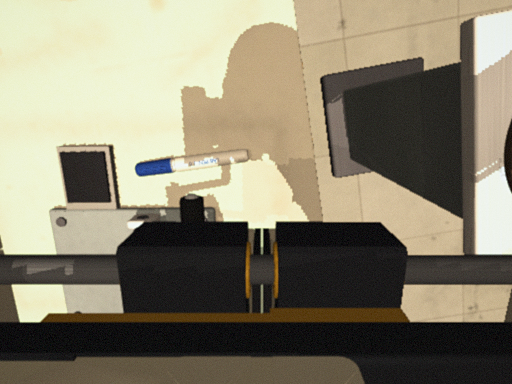

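The toe's end shows at (192,205), in line with the closed fingers at (262,260). I'll lower, then push toward base +x.

```bash
python3 -m pendant '[{"claw":0,"linear":[20,0,0],"twist":0},{"claw":0,"linear":[20,0,0],"twist":0},{"claw":0,"linear":[15,0,0],"twist":0},{"claw":0,"linear":[0,0,0],"twist":0},{"claw":0,"linear":[0,-6,0],"twist":0},{"claw":0,"linear":[0,-6,0],"twist":0},{"claw":0,"linear":[0,-5,0],"twist":0},{"claw":0,"linear":[0,-5,0],"twist":0},{"claw":0,"linear":[0,-5,0],"twist":0},{"claw":0,"linear":[0,-5,0],"twist":0}]'
python3 -m pendant '[{"claw":0,"linear":[0,-5,0],"twist":0},{"claw":0,"linear":[0,-5,0],"twist":0},{"claw":0,"linear":[0,-5,0],"twist":0},{"claw":0,"linear":[0,-5,0],"twist":0},{"claw":0,"linear":[0,-5,0],"twist":0},{"claw":0,"linear":[0,0,0],"twist":0},{"claw":0,"linear":[0,0,0],"twist":0},{"claw":0,"linear":[0,0,0],"twist":0},{"claw":0,"linear":[0,0,0],"twist":0},{"claw":0,"linear":[0,0,0],"twist":0}]'
python3 - <<'E'
from h import *
im,d=snapshot('scene');cv2.imwrite('pics/s2.png',cv2.resize(im[120:250,90:290,::-1],(800,520),interpolation=2))
E
```

```text
clock: 5.72
tool_pos: [0.441, -0.0401, 0.1709]
orientation: [-71.4, 90.0, 8.4]
force: [-1.2, 0.1, 0.8]
opening: 0.0003
clock: 6.55
tool_pos: [0.4647, -0.0444, 0.1706]
orientation: [5.6, 90.0, 85.4]
force: [-0.7, -0.2, -0.5]
opening: 0.0004
```

View pics/s2.png

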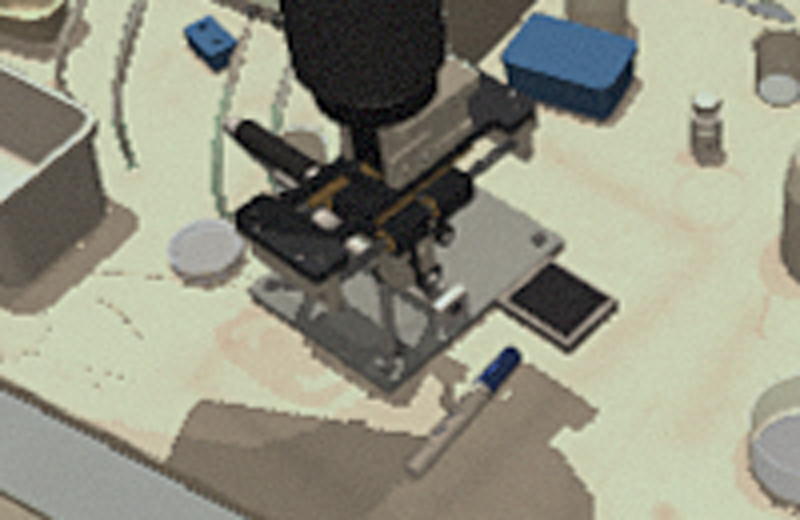

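The leg is being pushed along: the black toe shows in front of the fingers at about (430,270), and the frame still leans. I'll continue past centre.

```bash
python3 -m pendant '[{"claw":0,"linear":[0,-5,0],"twist":0},{"claw":0,"linear":[0,-5,0],"twist":0},{"claw":0,"linear":[0,-5,0],"twist":0},{"claw":0,"linear":[0,-5,0],"twist":0},{"claw":0,"linear":[0,-5,0],"twist":0},{"claw":0,"linear":[0,-5,0],"twist":0},{"claw":0,"linear":[0,-5,0],"twist":0},{"claw":0,"linear":[0,-5,0],"twist":0},{"claw":0,"linear":[0,0,0],"twist":0},{"claw":0,"linear":[0,0,0],"twist":0}]'
python3 -m pendant '[{"claw":0,"linear":[0,0,0],"twist":0},{"claw":0,"linear":[0,0,0],"twist":0},{"claw":0,"linear":[0,0,0],"twist":0},{"claw":0,"linear":[0,0,0],"twist":0},{"claw":0,"linear":[-20,0,0],"twist":0},{"claw":0,"linear":[-20,0,0],"twist":0},{"claw":0,"linear":[-20,0,0],"twist":0},{"claw":0,"linear":[-20,0,0],"twist":0},{"claw":0,"linear":[-20,0,0],"twist":0},{"claw":0,"linear":[-20,0,0],"twist":0}]'
python3 - <<'E'
from h import *
im,d=snapshot('scene');cv2.imwrite('pics/s3.png',cv2.resize(im[120:250,90:290,::-1],(800,520),interpolation=2))
E
```

```text
clock: 7.43
tool_pos: [0.5044, -0.0515, 0.1704]
orientation: [106.8, 90.0, -173.3]
force: [-0.2, 0.2, 0.4]
opening: 0.0004
clock: 8.27
tool_pos: [0.504, -0.0514, 0.2917]
orientation: [-54.2, 90.0, 25.7]
force: [0.9, 1.2, 0.4]
opening: 0.0002
```

View pics/s3.png

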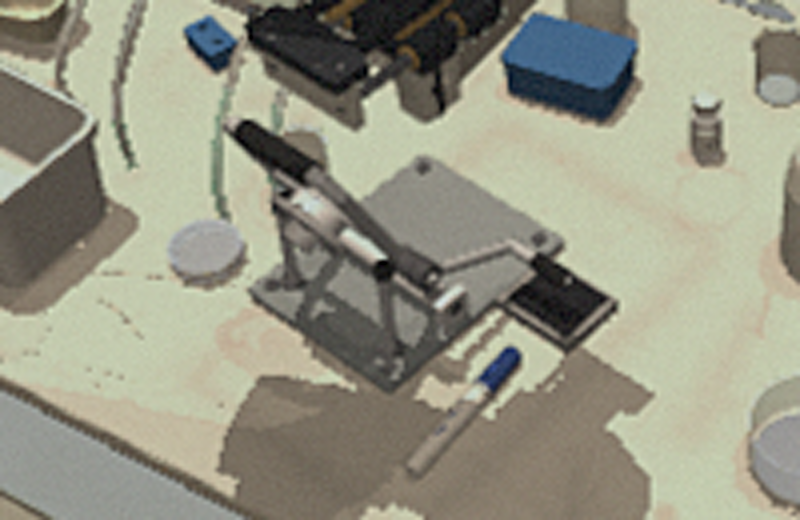

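The kickstand is down, with its toe on the side plate at (545,270). The frame still leans and the marker hasn't moved. Next I'll measure the sleeve from further left, with the jaws open.

```bash
python3 -m pendant '[{"claw":70,"linear":[0,7,25],"twist":0},{"claw":70,"linear":[0,7,25],"twist":0},{"claw":70,"linear":[0,7,25],"twist":0},{"claw":70,"linear":[0,7,25],"twist":0},{"claw":70,"linear":[0,7,25],"twist":0},{"claw":70,"linear":[0,6,25],"twist":0},{"claw":70,"linear":[0,6,25],"twist":0},{"claw":70,"linear":[0,0,0],"twist":0},{"claw":70,"linear":[0,0,0],"twist":0},{"claw":70,"linear":[0,0,0],"twist":0}]'
python3 - <<'E'
from h import *
o=get_obs();print(o['tool_pos'])
print(R.from_euler('xyz',o['orientation'],degrees=True).as_matrix().round(3))
im,d=snapshot('wrist');p=camera_params('wrist');cv2.imwrite('pics/w3.png',im[:,:,::-1])
v,u=np.mgrid[:384,:512];C=np.stack([(u-p['cx'])/p['fx']*d,(v-p['cy'])/p['fy']*d,d],-1).reshape(-1,3)
P=R.from_rotvec(np.ravel(p['rvec'])).inv().apply(C-np.ravel(p['tvec']))
m=(P[:,2]>.19)&(P[:,2]<.225)&(v.ravel()<215)&(im.reshape(-1,3).max(1)<90)
Q=P[m];print(len(Q),np.percentile(Q,[1,50,99],axis=0).round(4),np.polyfit(Q[:,1],Q[:,0],1).round(3))
print('px',u.ravel()[m].min(),u.ravel()[m].max(),v.ravel()[m].min(),v.ravel()[m].max())
E
```

```text
clock: 9.15
tool_pos: [0.4886, 0.129, 0.2905]
orientation: [144.6, 90.0, -135.5]
force: [0.1, 0.6, 0.4]
opening: 0.0616
[0.4886269  0.12899287 0.29045886]
[[-0.    -0.985  0.175]
 [-0.     0.175  0.985]
 [-1.     0.    -0.   ]]
2750 [[0.4758 0.0219 0.1932]
 [0.489  0.0733 0.2123]
 [0.5053 0.1256 0.2151]] [0.163 0.477]
px 232 263 53 203
```

View pics/w3.png

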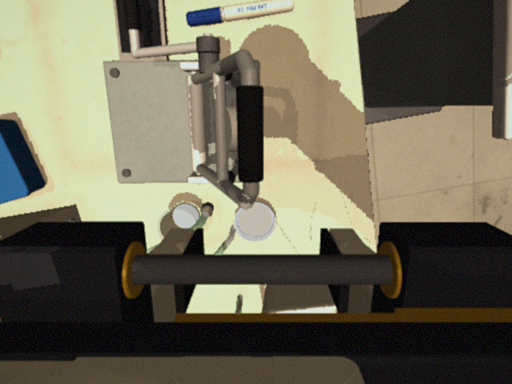

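The sleeve runs from (251,85) to (251,182), with its middle at about (0.489, 0.0735, 0.205). The open jaws are parallel to it. I'll go down around it and close.

```bash
python3 -m pendant '[{"claw":70,"linear":[0,-5,-27.5],"twist":0},{"claw":70,"linear":[0,-5,-27.5],"twist":0},{"claw":70,"linear":[0,0,0],"twist":0},{"claw":70,"linear":[21,0,0],"twist":0},{"claw":70,"linear":[21,0,0],"twist":0},{"claw":70,"linear":[21,0,0],"twist":0},{"claw":70,"linear":[21,0,0],"twist":0},{"claw":70,"linear":[20.5,0,0],"twist":0},{"claw":70,"linear":[0,0,0],"twist":0},{"claw":70,"linear":[0,0,0],"twist":0}]'
python3 -m pendant '[{"claw":30,"linear":[0,0,0],"twist":0},{"claw":30,"linear":[0,0,0],"twist":0},{"claw":30,"linear":[0,0,0],"twist":0},{"claw":30,"linear":[0,0,0],"twist":0},{"claw":30,"linear":[0,0,0],"twist":0},{"claw":5,"linear":[0,0,0],"twist":0},{"claw":5,"linear":[0,0,0],"twist":0},{"claw":5,"linear":[0,0,0],"twist":0},{"claw":5,"linear":[0,0,0],"twist":0},{"claw":5,"linear":[0,0,0],"twist":0}]'
```

```text
clock: 10.03
tool_pos: [0.4886, 0.0722, 0.1858]
orientation: [139.1, 89.9, -141.1]
force: [0.3, 0.9, 0.1]
opening: 0.07
clock: 10.87
tool_pos: [0.4888, 0.0732, 0.1861]
orientation: [111.0, 90.0, -169.1]
force: [-1.2, 0.8, 1.5]
opening: 0.019
```

Gripped: the opening is 19 mm on the 20 mm sleeve. Now I'll raise it along the arc.

```bash
python3 -m pendant '[{"claw":5,"linear":[-1.5,-3.7,0],"twist":0},{"claw":5,"linear":[-1.4,-3.7,0],"twist":0},{"claw":5,"linear":[-1.3,-3.7,0],"twist":0},{"claw":5,"linear":[-1.3,-3.7,0],"twist":0},{"claw":5,"linear":[-1.2,-3.7,0],"twist":0},{"claw":5,"linear":[-1.1,-3.7,0],"twist":0},{"claw":5,"linear":[-1.0,-3.7,0],"twist":0},{"claw":5,"linear":[-0.9,-3.7,0],"twist":0},{"claw":5,"linear":[-0.9,-3.7,0],"twist":0},{"claw":5,"linear":[-0.8,-3.7,0],"twist":0}]'
python3 -m pendant '[{"claw":5,"linear":[-0.7,-3.7,0],"twist":0},{"claw":5,"linear":[-0.6,-3.7,0],"twist":0},{"claw":5,"linear":[-0.5,-3.7,0],"twist":0},{"claw":5,"linear":[-0.5,-3.7,0],"twist":0},{"claw":5,"linear":[-0.4,-3.7,0],"twist":0},{"claw":5,"linear":[-0.3,-3.7,0],"twist":0},{"claw":5,"linear":[-0.3,-3.7,0],"twist":0},{"claw":5,"linear":[-0.2,-3.7,0],"twist":0},{"claw":5,"linear":[-0.1,-3.7,0],"twist":0},{"claw":5,"linear":[0,-3.7,0],"twist":0}]'
python3 - <<'E'
from h import *
im,d=snapshot('scene');s=im[120:250,90:290,::-1]
print(get_obs()['tool_pos'],get_obs()['force'])
im2,d2=snapshot('wrist')
cv2.imwrite('pics/f.png',np.hstack([cv2.resize(s,(420,320),interpolation=2),cv2.resize(im2[:240,50:365,::-1],(378,320))]))
E
```

```text
clock: 11.7
tool_pos: [0.5256, 0.0665, 0.1976]
orientation: [131.8, 90.0, -148.3]
force: [-3.9, 1.9, 2.3]
opening: 0.0193
clock: 12.53
tool_pos: [0.5621, 0.0599, 0.2009]
orientation: [129.6, 90.0, -150.5]
force: [-2.2, -1.2, 2.7]
opening: 0.0191
[0.56263283 0.05984216 0.20080944] [-1.20013763 -0.39328234  2.92114753]
```

View pics/f.png

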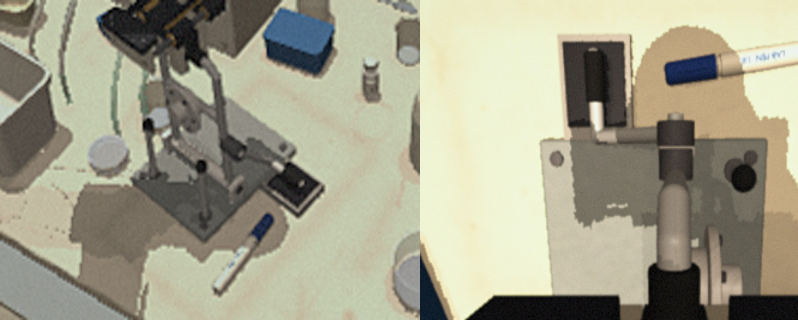

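The frame stands upright in the grip, the kickstand toe is on its plate, and the marker hasn't moved. I'll hold still, then check the tilt numerically.

```bash
python3 -m pendant '[{"claw":5,"linear":[0,0,0],"twist":0},{"claw":5,"linear":[0,0,0],"twist":0},{"claw":5,"linear":[0,0,0],"twist":0},{"claw":5,"linear":[0,0,0],"twist":0},{"claw":5,"linear":[0,0,0],"twist":0},{"claw":5,"linear":[0,0,0],"twist":0},{"claw":5,"linear":[0,0,0],"twist":0},{"claw":5,"linear":[0,0,0],"twist":0},{"claw":5,"linear":[0,0,0],"twist":0},{"claw":5,"linear":[0,0,0],"twist":0}]'
python3 - <<'E'
from h import *
im,d=snapshot('scene');p=camera_params('scene')
v,u=np.mgrid[:384,:512];C=np.stack([(u-p['cx'])/p['fx']*d,(v-p['cy'])/p['fy']*d,d],-1).reshape(-1,3)
P=R.from_rotvec(np.ravel(p['rvec'])).inv().apply(C-np.ravel(p['tvec']))
D=P-[.5626,.0598,0];bx=D[:,0]*.983-D[:,1]*.18;by=D[:,0]*.18+D[:,1]*.983;z=P[:,2]
for n,(lo,hi) in dict(right=(-.068,-.04),left=(.04,.068)).items():
    m=(by>lo)&(by<hi)&(abs(bx)<.028)&(z>.115)&(z<.195)
    print(n,m.sum(),[(a,np.median(bx[m&(abs(z-a)<.01)]).round(4)) for a in (.125,.145,.165,.185) if (m&(abs(z-a)<.01)).any()],np.polyfit(z[m],bx[m],1))
for t in ['petri_1','beaker_small','marker_2','lab_tape','timer']:
    for b in boxes_of('scene',t)[:1]: print(t,w('scene',b['xy'],d[int(b['xy'][1]),int(b['xy'][0])]).round(3))
E
```

```text
clock: 13.47
tool_pos: [0.5616, 0.0601, 0.2008]
orientation: [119.0, 90.0, -161.2]
force: [-2.2, -3.3, -1.8]
opening: 0.019
right 97 [(0.125, np.float64(-0.0025)), (0.145, np.float64(-0.0048)), (0.165, np.float64(-0.0031)), (0.185, np.float64(-0.004))] [-0.00692684 -0.00166787]
left 65 [(0.125, np.float64(-0.0062)), (0.145, np.float64(-0.0054)), (0.165, np.float64(-0.0042)), (0.185, np.float64(-0.0048))] [ 0.01755586 -0.0067158 ]
petri_1 [0.499 0.196 0.013]
beaker_small [0.629 0.2   0.018]
marker_2 [ 0.483 -0.064  0.015]
lab_tape [ 0.471 -0.371  0.   ]
timer [ 0.428 -0.522  0.011]
```

The uprights are plumb within about 0.02 rad, the grip is holding at 19 mm and the bystanders are in place. Handing in.

```bash
python3 -c "
from plant import *
close_job()"
```

```text
the job is handed in; nothing more can be done
```

I flipped the kickstand with the closed fingers until it dropped fully down, while the frame still leaned on its rests. I then gripped the sleeved top bar, raised the frame along its arc, and handed the job in still gripping it, at about 13.5 s. The job gave no verdict.

**Last checks:**
- **Upright:** the slope of the uprights in the depth image gave a tilt of about -0.01 rad (right) and +0.02 rad (left). The tool's travel of about 74–75 mm matches the full arc.
- **Steady:** the tool moved about 1 mm over the final 0.83 s hold.
- **Grip:** the opening stayed at 19 mm on the 20 mm sleeve, with the grasp point within a few millimetres of the bar's middle. I did not measure the grip contact force itself.
- **Kickstand:** the pictures after the flip and after raising show the leg down with its toe on or over the side plate. I did not measure its angle.
- **Bystanders:** the repeat detections agree with the first ones to about 10 mm, within the detectors' scatter. The small beaker was only compared across two cameras, about 15 mm apart in height but 5 mm in plan.

No check failed. The base yaw estimates varied from -7.7 to -10.9 degrees, and I used about -10.

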